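# Pressurise the bench filter with its palm pump

## Task

Get the pressure filter ready to run: push the vent valve's lever round until it stands right across its nozzle (closed), then pump the knob on top with full strokes, letting it spring all the way back up each time, until the steel indicator pin stands fully out of its collar. Only push and press: leave the filter and the glassware standing where they are, and do not touch the pin.

Things in the scene. Friction and masses are not known exactly. Their poses are not given: they have to be found in the camera images.
- filter: The pressure filter: steel vessel standing loose (3.2 kg) on three legs (circle of 140 mm), barrel 100, flanges 124, lid 120 mm in diameter, lid's face 162 mm above the bench, a dish under its spout. Origin on the bench under its vertical axis, z up. Pump knob on this axis, vent valve 45 mm out towards its -y, indicator pin between its +x and +y, a small relief valve (not used) towards -x.
- knob_top (a point): Centre of the top of the pump knob: black mushroom knob 47 mm in diameter, 20 mm high, crown about 20 mm across, on a steel rod on the filter's axis. 243 mm above the bench when up, 215 mm when fully pressed. Moves with the knob.
- plunger (a joint): How far the knob is pressed, m: 0 up, 0.028 fully down (firm stop). Takes 5 N at the top, 9 to 11 N at the bottom; its spring lifts it in about 0.3 s and thereby delivers the charge. With the vent closed, 4 to 6 full strokes (20 mm or more each) are needed, differing from run to run; with the vent open pumping does nothing. Once the pin is out, more strokes do no harm.
- pin_out (a joint): How far the indicator pin stands out of its collar, in m: 0 flush, 0.016 fully out. It stays in (or comes up 1 to 2 mm on the last but one) until the last stroke needed, when it pops fully out as the knob springs back, and stays out.
- pin: The indicator pin; its origin is the centre of its top. A plain steel pin 9 mm in diameter in a black collar 20 mm in diameter and 14 mm high on the lid, 42 mm from the filter's axis. 176 mm above the bench when in, 192 mm when fully out. Moves with the pin.
- vent_stem (a point): Turning axis (vertical) of the vent lever, at its sleeve's mid-height, 204.5 mm above the bench, 45 mm from the filter's axis towards its -y. The brass ball valve lies below the lever (top 195 mm above the bench); its nozzle points straight out from the filter (-y of the filter) and ends 30 mm from the stem.
- lever_grip (a point): Centre of the lever's black plastic sleeve, 45 mm from the stem: 34 mm long (28 to 62 mm from the stem), 11 mm wide, 13 mm high (198 to 211 mm above the bench). Nothing stands under the sleeve beyond the nozzle and the lid's rim. Moves with the lever.
- vent (a joint): Angle of the vent lever in rad, growing counter-clockwise seen from above: 0 = open, lever pointing outwards along the nozzle (-y of the filter); 1.571 = closed, lever across the nozzle (pointing along +x of the filter), with a stop at each end. It stays where it is left; pushing the sleeve takes 1 to 2 N.
- wash_bottle: Bystander: white plastic wash bottle, 62 mm in diameter, 186 mm high with its bent spout. Origin under its centre.
- beaker: Bystander: glass beaker, 68 mm in diameter, 92 mm high. Origin under its centre.
- cylinder: Bystander: slim stoppered glass cylinder on a white foot 60 mm wide, 182 mm high. Origin under its centre.
Mind the look-alikes: they are no part of the job. What is meant by the filter is not blue, and is the smaller of those in its own colour.

How it is judged:
By the outcome, as a careful person would: the job done as asked, in the order asked, and still so for the second after the job is handed in, with the robot touching nothing.
It also fails if it takes over 61 s, if anything falls off the work surface, if the arm or the gripper's body presses on something with over 40 N, if the wrist force passes 120 N, or if a joint passes its speed limit or range.

## Robot

A 6-joint arm with a two-finger parallel gripper is mounted at the origin on the work surface. World frame = base frame: x ahead of the robot, y to its left, z up, the work surface at z = 0. Lengths are in mm, angles in rad, forces in N, time in s.
With the tool pointing down it reaches from about 275 to 1000 mm from the base axis. Payload 8.4 kg.
Tool frame: the origin (TCP) lies at the very end of the fingers, on their centre line; the grasp point (between the pads) lies 19 mm behind it; z points along the fingers, x is the direction in which the jaws open and shut, and the axes are right-handed (so a half turn about z gives the same grasp; the last joint's range is limited). The gripper opens to 85 mm and grips with 20 to 120 N. Pads are 22 mm wide; open, the fingers measure 114 mm over their backs; the gripper's body (76 mm by 85 mm) begins 54 mm behind the grasp point. The pads swing forward as they close: fully open they stand 13 mm farther back than shut.
Start: joints at [1.224, 0.353, 1.633, -0, 1.155, -0.002], TCP at [211.254, 588.217, 201.081] pointing down, gripper open.
Joint ranges: [-2.63, 2.63], [-0.92, 2.1], [0.06, 2.66], [-1.3, 4.44], [0, 2.69], [-3.02, 3.02]. Speed limits (rad/s): [2.22, 2.22, 2.79, 3.14, 3.14, 3.14].

## Interface

Orientations are given as [roll, pitch, yaw] about the fixed x, y, z axes, in that order (R = Rz(yaw) Ry(pitch) Rx(roll)).
In Python, from rig import r gives the robot as it stands. The module is installed in compiled form; this text tells all that it offers.
- The arm moves only by the tool apply_moves, never from a script. Its argument "targets" is a list that holds one entry, the list of rows, each a list of 7 numbers: the gripper's target within -1 to 1 (fully open at 1, half-way at 0, shut at -1), then the shift along the tool's x, y, z in cm, then the turn, a rotation vector about the tool's x, y, z in degrees. A call has 1 to 8 rows; each row is the pose to reach, as a shift and turn from the pose measured when the call began, along the tool's axes at that moment; what a row does not reach only later rows make up. A row lasts 1/10 s, in which the tool goes at most 50 mm and 8.59 degrees, less where a joint would pass 70% of its speed; a pose out of reach is approached as far as the arm can. A call with a gripper value outside its range is refused whole. The fingers move at their own pace and stop on an object; "newtons" is the grip in N (left out, the last holds). Time passes only in rows, so rows that repeat a pose let the fingers close. It gives the time, the measured TCP pose, the force and the opening at its end, in the units of the state.
- r.sense(): the state, without advancing time (a new reading comes with each control period).
- r.grab_frame(name): name is "scene" or "top"; returns a dict with "pixels" (480x640x3 uint8, red, green, blue), "fov_y" (degrees; the focal length in pixels is half the picture's height over the tangent of half this angle, whatever the lens; pixels are square), "cx", "cy" (the principal point, pixels), "R" (3x3) and "t" (3): a world point X has camera coordinates R X + t. Camera axes: x right, y down, z forward; pixel columns grow to the right and rows downward; lengths in mm; the calibration is good to about 2 mm. A picture is of the moment at which its call begins. There is no depth.
- r.sign_off(): hands the job in, once; it reports no verdict.
The state is a dict: "clock": time; "qpos": joint angles; "qvel": joint speeds; "joint_efforts": joint torques, N m; "eef_pos": TCP position; "tcp_rot": TCP orientation; "contact_force": force on the tool from outside, world axes, zero at the start; "wrist_torque": the same for the moment, N m; "opening": opening from 0.0 (shut) to 1.0 (fully open).
Only numpy, scipy, OpenCV 4.12 (cv2) and the standard library are available. Lean on these libraries where they do the work, as an engineer would, in place of code of your own. Each camera call takes 0.05 s, during which the arm holds its last target. There are 200 camera calls.

## Working session

There is one attempt and no reset: what is moved stays moved. The work goes in short steps, Python scripts to look and compute and a tool call to move; the robot and the scene stay as the last step left them, time stands still between calls to the robot, and variables do not carry over. Pictures are saved under pics/ and viewed, about 8 in all and at most 12, crops included, and the job is handed in when it is done.

Besides the shell and the picture viewer there is one more tool, called after "Call:" as name([rows], argument=value, ...), one row to a line, values as JSON. apply_moves: Moves the arm, as the interface text tells. Its arguments: {"type":"object","properties":{"targets":{"type":"array"},"newtons":{"type":"number"}},"required":["targets"]}

```bash
mkdir -p pics; cat > h.py <<'E'
from rig import r
import numpy as np, cv2
def grab(n,fn=None):
    f=r.grab_frame(n)
    if fn: cv2.imwrite(fn,f["pixels"][:,:,::-1])
    return f
def K(f):
    F=240/np.tan(np.radians(f["fov_y"])/2); return F,f["cx"],f["cy"]
def ray(f,u,v):
    F,cx,cy=K(f);R=np.array(f["R"]);t=np.array(f["t"])
    return -R.T@t, R.T@np.array([(u-cx)/F,(v-cy)/F,1])
def onz(f,u,v,z):
    c,d=ray(f,u,v);return c+d*(z-c[2])/d[2]
def proj(f,X):
    F,cx,cy=K(f);p=np.array(f["R"])@np.array(X,float)+np.array(f["t"]);return F*p[0]/p[2]+cx,F*p[1]/p[2]+cy
E
python3 - <<'E'
from h import *
for n in("scene","top"):
    f=grab(n,f"pics/{n}0.png");print(n,f["fov_y"],f["cx"],f["cy"],ray(f,320,240))
s=r.sense();print(s["eef_pos"],s["tcp_rot"],s["clock"],s["contact_force"])
E
```

```text
scene 53.11117493282424 319.49870594400545 235.39038630021244 (array([1290.47779945,   44.32255032,  683.53497104]), array([-0.81706618, -0.05890286, -0.57360835]))
top 56.999070790340674 318.67123120451225 244.06598305935987 (array([ 508.7921868 ,   -5.1977637 , 1140.80335022]), array([ 5.82167769e-02, -4.39525826e-04, -9.98350770e-01]))
[211.06900947 587.78720063 200.44196606] [-3.14157280e+00  1.24389207e-03  1.22602415e+00] 0.1 [-0.0542075  -0.61954001  0.07444709]
```

View pics/scene0.png

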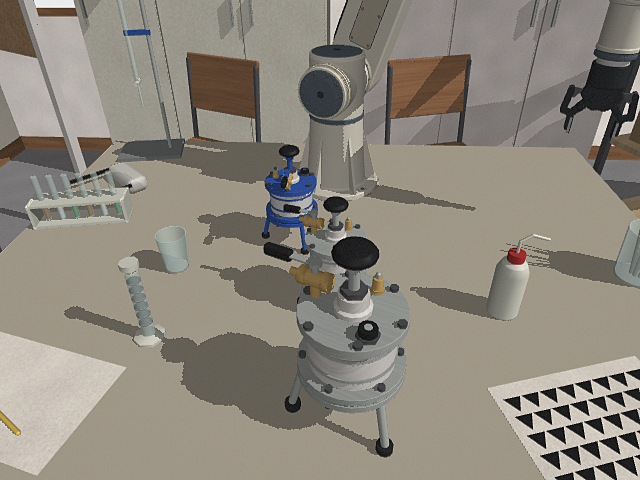

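View pics/top0.png

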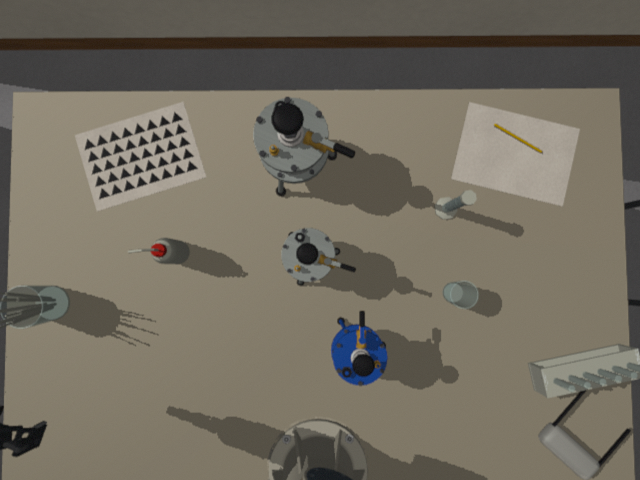

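The top view shows the target (smaller grey filter) with its knob at about (307,254) and its lever tip at about (350,268). The blue filter is at (360,355) and the large grey one at (290,140). I'll take a closer crop and measure.

```bash
python3 - <<'E'
from h import *
f=grab("top");im=f["pixels"][:,:,::-1]
g=grab("scene")
c=im[220:300,260:380];c=cv2.resize(c,None,fx=5,fy=5,interpolation=cv2.INTER_CUBIC)
d=g["pixels"][180:290,250:380,::-1];d=cv2.resize(d,(600,508),interpolation=cv2.INTER_CUBIC)
cv2.imwrite("pics/crop1.png",cv2.resize(np.vstack([c[:, :], ]),(600,400)))
cv2.imwrite("pics/crop2.png",d)
m=(im.max(2)<45).astype(np.uint8)
n,l,s,ce=cv2.connectedComponentsWithStats(m)
for i in range(1,n):
    x,y=ce[i]
    if 270<x<370 and 220<y<295 and s[i,4]>8: print(s[i],ce[i],onz(f,x,y,204).round(),onz(f,x,y,238).round())
E
```

```text
[296 233   9   9  31] [300.22580645 237.19354839] [570.  36. 204.] [567.  35. 238.]
[297 243  21  21 347] [306.99711816 253.35446686] [535.  22. 204.] [534.  21. 238.]
[335 248   5   7  17] [337.29411765 250.82352941] [540. -42. 204.] [539. -41. 238.]
[341 264  15   8  63] [347.71428571 267.3968254 ] [505. -64. 204.] [505. -62. 238.]
```

View pics/crop1.png

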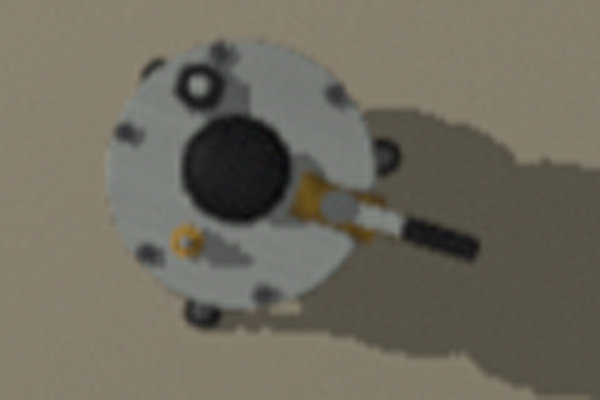

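View pics/crop2.png

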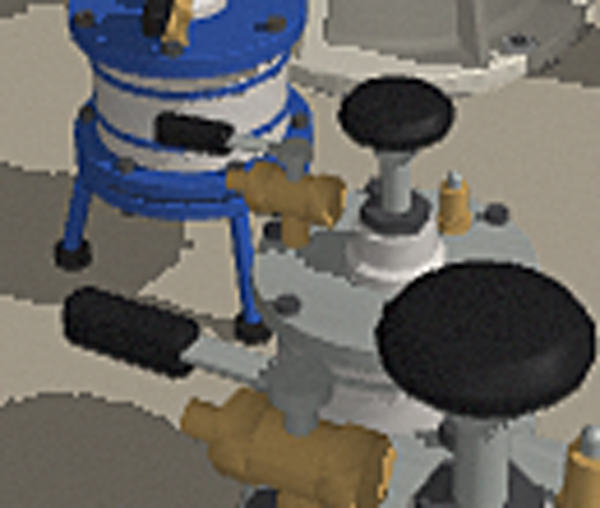

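The crop shows the knob at (307,253), the stem at about (328,261) and the sleeve at (348,267). The lever is along the nozzle (open), and the pin is in at (300,237). In world coordinates the axis is ≈ (534,21), the stem ≈ (520,-22) and the sleeve ≈ (505,-63). I'll push with the shut fingers. First I lift and cross over.

Call:
apply_moves([
  [[-1,0,0,-5,0,0,0],[-1,0,0,-10,0,0,0],[-1,-51.8,46.1,-11,0,0,70.2],[-1,-51.8,46.1,-11,0,0,70.2],[-1,-51.8,46.1,-11,0,0,70.2],[-1,-51.8,46.1,-11,0,0,70.2],[-1,-51.8,46.1,-11,0,0,70.2],[-1,-51.8,46.1,-11,0,0,70.2]],
], newtons=40)

```text
clock: 1.0
eef_pos: [323.3, 307.8, 305.2]
tcp_rot: [3.141, 0.0, 0.32]
contact_force: [1.6, -0.3, -0.1]
opening: -0.001
```

Call:
apply_moves([
  [[-1,2.5,39.1,0,0,0,18.3],[-1,2.5,39.1,0,0,0,18.3],[-1,2.5,39.1,0,0,0,18.3],[-1,2.5,39.1,0,0,0,18.3],[-1,2.5,39.1,0,0,0,18.3],[-1,2.5,39.1,0,0,0,18.3],[-1,2.5,39.1,0,0,0,18.3],[-1,2.5,39.1,0,0,0,18.3]],
])

```text
clock: 1.8
eef_pos: [470.6, -57.9, 305.5]
tcp_rot: [3.141, -0.001, 0.0]
contact_force: [1.0, 0.4, -0.3]
opening: 0.002
```

Call:
apply_moves([
  [[-1,0,0,0,0,0,0],[-1,0,0,0,0,0,0]],
])

```text
clock: 2.0
eef_pos: [470.4, -58.8, 305.2]
tcp_rot: [3.141, 0.0, -0.003]
contact_force: [-0.5, 0.4, 0.2]
opening: -0.003
```

Call:
apply_moves([
  [[-1,0,0.2,5,0,0,0],[-1,0,0.2,9,0,0,0],[-1,0,0.2,10.3,0,0,0],[-1,0,0.2,10.3,0,0,0]],
])

```text
clock: 2.4
eef_pos: [468.9, -59.7, 201.0]
tcp_rot: [-3.141, 0.004, -0.001]
contact_force: [-0.5, 1.1, 0.7]
opening: 0.001
```

```bash
python3 - <<'E'
from h import *
f=grab("top");g=grab("scene")
c=cv2.resize(f["pixels"][215:305,270:390,::-1],(600,450),interpolation=cv2.INTER_CUBIC)[:300]
d=cv2.resize(g["pixels"][170:290,240:400,::-1],(600,450),interpolation=cv2.INTER_CUBIC)[:300]
cv2.imwrite("pics/a.png",np.vstack([c,d]))
s=r.sense();print(s["eef_pos"],s["contact_force"])
E
```

```text
[471.28985159 -60.34783501 203.71229702] [-0.46052093 -1.09111362  0.56381988]
```

View pics/a.png

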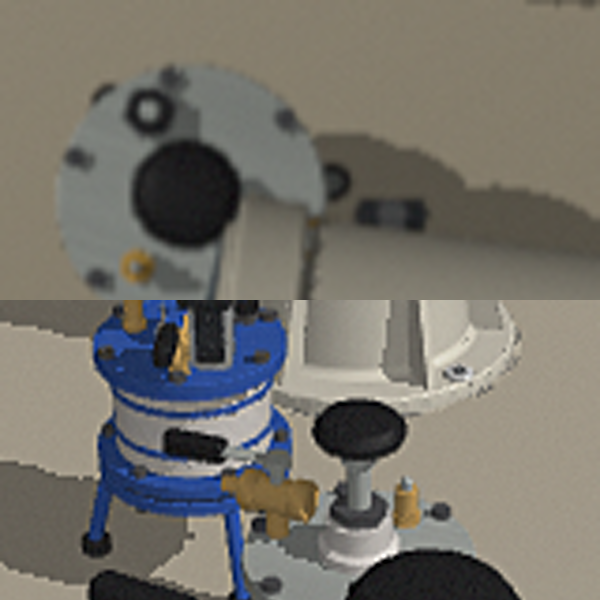

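Tip and sleeve are clear of each other, with the sleeve at crop (390,213) and untouched. The scene view is partly hidden by the large filter. I start the push along the arc.

Call:
apply_moves([
  [[-1,0.9,-0.1,0,0,0,0],[-1,1.9,-0.1,0,0,0,0],[-1,2.6,0.3,0,0,0,0],[-1,3.4,0.7,0,0,0,0],[-1,4.1,0.9,0,0,0,0],[-1,5.0,1.0,0,0,0,0],[-1,5.9,0.9,0,0,0,0],[-1,6.6,0.7,0,0,0,0]],
])

```text
clock: 3.3
eef_pos: [538.1, -67.4, 203.7]
tcp_rot: [3.141, -0.001, -0.002]
contact_force: [-0.1, 0.0, -0.1]
opening: -0.001
```

```bash
python3 - <<'E'
from h import *
f=grab("top");g=grab("scene")
c=cv2.resize(f["pixels"][200:290,270:390,::-1],(600,450),interpolation=cv2.INTER_CUBIC)[:350]
d=cv2.resize(g["pixels"][190:290,240:400,::-1],(600,375),interpolation=cv2.INTER_CUBIC)[:250]
cv2.imwrite("pics/b.png",np.vstack([c,d]))
for i in range(3):
    s=r.sense();print(s["eef_pos"],s["contact_force"]); grab("top")
E
```

```text
[538.23301722 -67.14928622 203.68540105] [ 1.13651648  0.58951694 -0.39324178]
[537.51535675 -67.1785777  203.59956616] [-0.65410984 -0.42703582  0.31782657]
[537.12831123 -67.2296562  203.59172322] [-0.36192252  0.82791045 -0.4530672 ]
```

View pics/b.png

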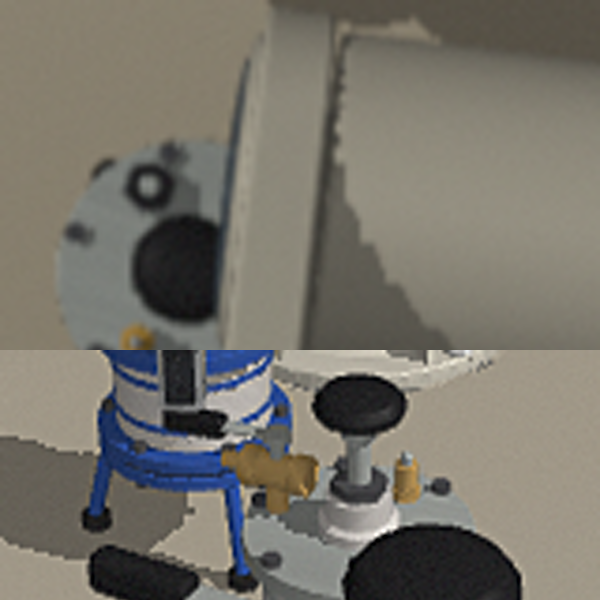

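```bash
python3 - <<'E'
from h import *
g=grab("scene")
for P in [(505,-63,204),(520,-22,204),(550,-56,204),(563,-36,204),(538,-67,203),(534,21,243)]: print(P,np.round(proj(g,P)))
a=cv2.imread("pics/scene0.png")[185:235,265:345];b=g["pixels"][185:235,265:345,::-1]
cv2.imwrite("pics/c.png",cv2.resize(np.hstack([a,b]),(800,250),interpolation=cv2.INTER_CUBIC))
E
```

```text
(505, -63, 204) [293. 209.]
(520, -22, 204) [314. 213.]
(550, -56, 204) [294. 221.]
(563, -36, 204) [305. 226.]
(538, -67, 203) [289. 218.]
(534, 21, 243) [337. 200.]
```

View pics/c.png

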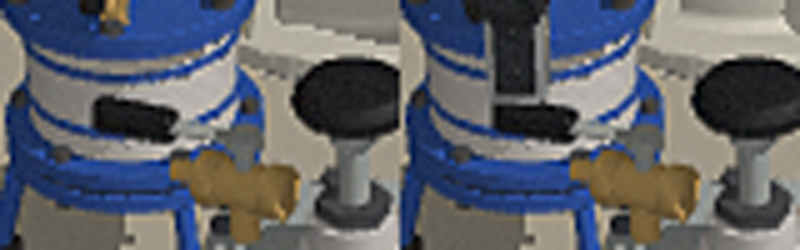

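```bash
python3 - <<'E'
from h import *
g=grab("scene","pics/now.png")
im=cv2.resize(g["pixels"][125:235,240:370,::-1],(700,592),interpolation=cv2.INTER_CUBIC)
s=r.sense();P=s["eef_pos"];print(P,s["opening"],s["qpos"])
for dz in (0,19,73):
    u,v=proj(g,P+[0,0,dz]);cv2.circle(im,(int((u-240)*5.385),int((v-125)*5.385)),4,(0,0,255),1)
cv2.imwrite("pics/d.png",im)
E
```

```text
[536.91797965 -67.36797676 203.78206054] 0.0008798910799568676 [-1.27231958e-01  2.19551746e-01  1.81104898e+00 -5.82255895e-04
  1.10992573e+00 -1.25566026e-01]
```

View pics/d.png

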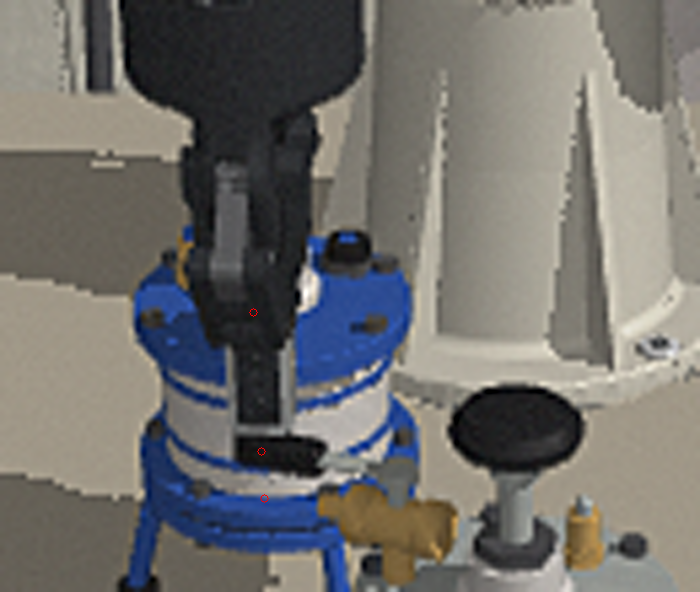

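```bash
python3 - <<'E'
from h import *
f=grab("top");g=grab("scene")
P=np.array([211,588,201.]);ax=np.array([.338,.941,0])
for n,c in(("scene",g),("top",f)):
    for dz in (0,13,30,73): print(n,dz,*[np.round(proj(c,P+[0,0,dz]+k*ax)) for k in(-50,0,50)])
a=cv2.imread("pics/scene0.png")[60:180,540:640];b=cv2.imread("pics/top0.png")[390:480,0:100]
a=cv2.resize(a,(480,576));b=cv2.resize(b,(300,270));o=np.zeros((576,780,3),np.uint8);o[:,:480]=a;o[:270,480:]=b
for k in(-50,0,50):
    u,v=proj(g,P+k*ax);cv2.circle(o,(int((u-540)*4.8),int((v-60)*4.8)),3,(0,0,255),-1)
    u,v=proj(f,P+k*ax);cv2.circle(o,(int(u*3)+480,int((v-390)*3)),2,(0,0,255),-1)
cv2.imwrite("pics/e.png",o)
E
```

```text
scene 0 [560. 148.] [583. 151.] [607. 155.]
scene 13 [561. 143.] [584. 146.] [608. 150.]
scene 30 [563. 136.] [587. 139.] [611. 143.]
scene 73 [568. 119.] [592. 122.] [617. 125.]
top 0 [ 60. 418.] [ 38. 410.] [ 15. 402.]
top 13 [ 56. 420.] [ 33. 412.] [ 11. 404.]
top 30 [ 51. 423.] [ 28. 415.] [  5. 406.]
top 73 [ 37. 431.] [ 13. 422.] [-11. 413.]
```

View pics/e.png

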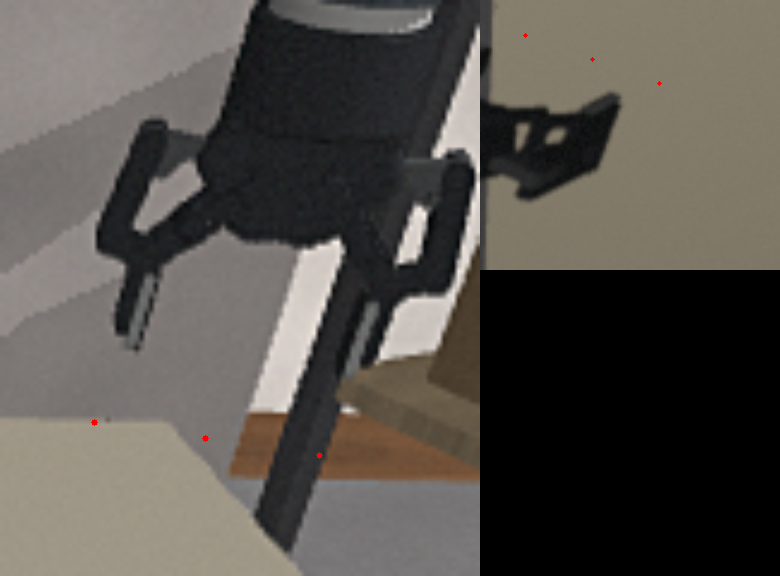

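The fingers really end about 30 mm above the reported TCP. In the view the shut tips end at crop row 432 against a predicted 497, and the start pose shows the same offset. The finger therefore passed over the sleeve, which has not moved. I'll go back and come in about 35 mm lower.

Call:
apply_moves([
  [[-1,-4.0,-0.4,0,0,0,0],[-1,-6.8,-0.6,0,0,0,0],[-1,-6.8,-0.6,1,0,0,0],[-1,-6.8,-0.6,3.0,0,0,0],[-1,-6.8,-0.6,3.6,0,0,0],[-1,-6.8,-0.6,3.6,0,0,0]],
])

```text
clock: 4.35
eef_pos: [468.9, -61.3, 167.0]
tcp_rot: [3.141, 0.0, -0.002]
contact_force: [0.1, 0.4, -0.3]
opening: -0.001
```

```bash
python3 - <<'E'
from h import *
g=grab("scene")
im=cv2.resize(g["pixels"][145:255,240:370,::-1],(700,592),interpolation=cv2.INTER_CUBIC)
s=r.sense();P=s["eef_pos"];print(P,s["contact_force"])
for dz in (0,30):
    u,v=proj(g,P+[0,0,dz]);cv2.circle(im,(int((u-240)*5.385),int((v-145)*5.385)),4,(0,0,255),1)
cv2.imwrite("pics/f.png",im)
E
```

```text
[469.30447507 -61.37533858 167.61241942] [-0.20185598  0.09850852 -0.35757247]
```

View pics/f.png

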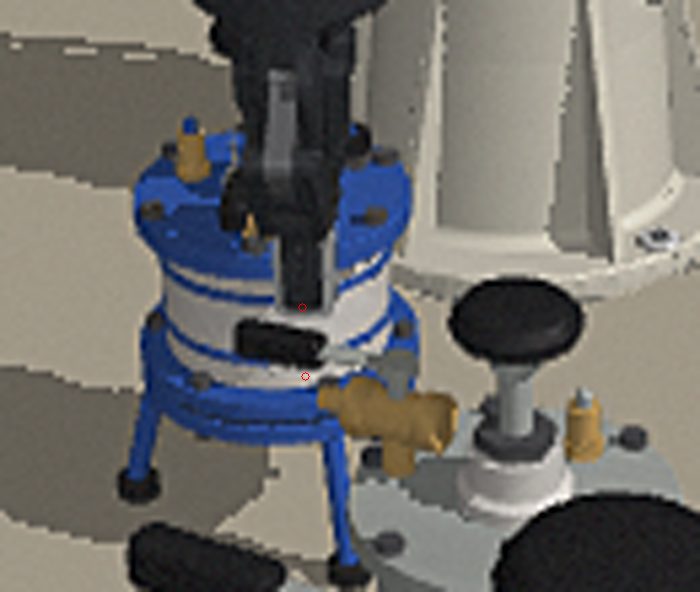

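The tip (302,313) now agrees with a 30 mm offset, so its true height is about 200 mm, behind the sleeve at (282,342). I lower slightly and push along the arc.

Call:
apply_moves([
  [[-1,1.1,-0.2,0.3,0,0,0],[-1,2.1,-0.2,0.3,0,0,0],[-1,2.8,0.2,0.3,0,0,0],[-1,3.6,0.6,0.3,0,0,0],[-1,4.3,0.8,0.3,0,0,0],[-1,5.2,0.9,0.3,0,0,0],[-1,6.1,0.8,0.3,0,0,0],[-1,6.8,0.6,0.3,0,0,0]],
])

```text
clock: 5.2
eef_pos: [538.3, -67.6, 164.7]
tcp_rot: [3.141, -0.001, -0.002]
contact_force: [-1.6, -1.5, 0.1]
opening: 0.001
```

```bash
cat > look.py <<'E'
from h import *
import sys
g=grab("scene",f"pics/{sys.argv[1]}.png");im=g["pixels"]
fs=[];ps=[]
for i in range(4):
    s=r.sense();fs.append(s["contact_force"]);ps.append(s["eef_pos"]);grab("top")
print(np.mean(ps,0).round(1),np.mean(fs,0).round(2),s["clock"])
m=(im.max(2)<50).astype(np.uint8);m[:,325:]=0;m[:195]=0;m[240:]=0;m[:,:270]=0
n,l,st,ce=cv2.connectedComponentsWithStats(m)
for i in range(1,n):
    if st[i,4]>15: print(st[i],ce[i].round(1))
E
python3 look.py p1
```

```text
[538.5 -67.3 164.8] [ 0.11 -0.22 -0.24] 5.4
[276 195  28  33 407] [288.9 209.9]
```

Call:
apply_moves([
  [[-1,0.7,-0.3,0,0,0,0],[-1,1.2,-0.7,0,0,0,0],[-1,1.5,-1.0,0,0,0,0],[-1,1.5,-1.0,0,0,0,0]],
])

```text
clock: 5.85
eef_pos: [553.2, -56.9, 164.8]
tcp_rot: [3.141, -0.002, -0.001]
contact_force: [1.0, -0.5, -0.5]
opening: -0.002
```

```bash
python3 look.py p2; python3 - <<'E'
import cv2,numpy as np
a=cv2.imread("pics/p2.png")[175:255,260:360]
cv2.imwrite("pics/p2c.png",cv2.resize(a,(700,560),interpolation=cv2.INTER_CUBIC))
E
```

```text
[552.8 -57.2 164.8] [ 0.33 -0.22  0.11] 6.05
[281 195  28  37 460] [294.4 212.3]
```

View pics/p2c.png

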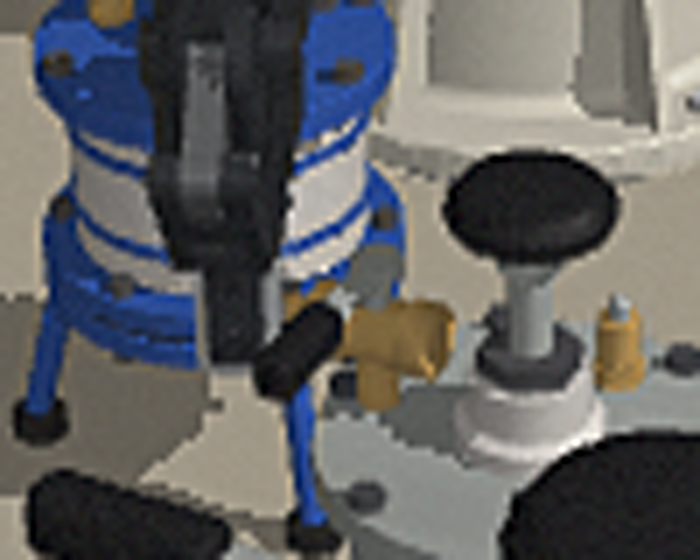

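The lever is round to about 75–80°, with the sleeve at crop (300,350) and the finger on its outer side. I push on in small steps while watching the force.

Call:
apply_moves([
  [[-1,0.1,-0.2,0,0,0,0],[-1,0.1,-0.3,0,0,0,0],[-1,0.1,-0.3,0,0,0,0]],
])

```text
clock: 6.4
eef_pos: [553.7, -54.7, 164.9]
tcp_rot: [3.14, -0.002, -0.001]
contact_force: [0.3, -3.0, -0.1]
opening: 0.002
```

```bash
python3 look.py p3; python3 - <<'E'
from h import *
g=grab("scene")
print(onz(g,302.9,225,204.5), onz(g,260+373/7,175+278/7,208))
E
```

```text
[553.8 -54.7 164.9] [ 0.66 -3.08 -0.19] 6.6
[282 195  28  38 460] [295.5 212.4]
[562.09139464 -39.0600702  204.5       ] [531.53550506 -22.33394308 208.        ]
```

Call:
apply_moves([
  [[-1,0.1,-0.2,0,0,0,0],[-1,0.1,-0.3,0,0,0,0],[-1,0.1,-0.3,0,0,0,0]],
])

```text
clock: 7.0
eef_pos: [554.0, -53.0, 165.2]
tcp_rot: [3.138, -0.0, -0.001]
contact_force: [-4.5, -10.1, 4.1]
opening: 0.001
```

```bash
python3 look.py p4
```

```text
[554.  -53.  165.2] [ -3.63 -10.82   4.01] 7.2
[283 195  27  37 452] [296.5 212.3]
```

The force rose from 3 to about 11 N, so the lever is at its stop. I back off, clear the view and check.

Call:
apply_moves([
  [[-1,0,0.8,0,0,0,0],[-1,0,2,0,0,0,0],[-1,0,3,-4,0,0,0],[-1,0,3,-9,0,0,0],[-1,0,6,-12,0,0,0],[-1,0,11,-12,0,0,0],[-1,0,15,-12,0,0,0],[-1,0,15,-12,0,0,0]],
])

```text
clock: 8.05
eef_pos: [553.6, -207.2, 285.8]
tcp_rot: [3.137, -0.001, -0.005]
contact_force: [-0.4, 0.4, -0.1]
opening: -0.004
```

```bash
python3 - <<'E'
from h import *
f=grab("top","pics/t1.png");g=grab("scene","pics/s1.png")
for n,fn,c,(x0,x1,y0,y1) in(("top0","top0",f,(290,370,220,285)),("top1","t1",f,(290,370,220,285)),("sc0","scene0",g,(270,350,190,240)),("sc1","s1",g,(270,350,190,240))):
    im=cv2.imread(f"pics/{fn}.png");m=(im.max(2)<48).astype(np.uint8)
    k,l,s,ce=cv2.connectedComponentsWithStats(m)
    for i in range(1,k):
        x,y=ce[i]
        if x0<x<x1 and y0<y<y1 and s[i,4]>8: print(n,s[i],ce[i].round(1),onz(c,x,y,206)[:2].round(1),onz(c,x,y,236)[:2].round(1))
s=r.sense();print(s["eef_pos"],s["contact_force"],s["clock"])
E
```

```text
top0 [296 233   9   9  41] [300. 237.] [569.9  36.7] [568.   35.3]
top0 [297 243  21  21 352] [307.  253.3] [535.3  22.1] [534.4  21.2]
top0 [335 248   5   7  19] [337.3 250.6] [540.6 -42. ] [539.5 -40.8]
top0 [341 264  15   8  64] [347.8 267.4] [505. -64.] [505.1 -62.1]
top0 [299 282   5   3   9] [301.4 283.2] [472.3  34. ] [473.4  32.8]
top1 [296 233   9   9  38] [300.1 236.8] [570.3  36.5] [568.3  35.2]
top1 [331 234   9  21  75] [335.2 243.4] [555.8 -37.7] [554.3 -36.7]
top1 [297 243  21  21 351] [307.  253.3] [535.3  22.1] [534.5  21.2]
top1 [298 282   6   3  10] [301.1 283.2] [472.3  34.8] [473.5  33.5]
sc0 [323 197  25  16 290] [334.9 204.1] [487.6  16.4] [538.1  18.2]
sc0 [284 204  16   9 105] [291.2 208.4] [507.4 -66.6] [556.6 -59.7]
sc0 [328 221   5   9  19] [329.8 225.4] [563.4  10.1] [609.1  12.3]
sc0 [307 228   4   3   9] [308.4 229. ] [576.9 -27.6] [621.8 -23.1]
sc1 [323 197  25  16 288] [334.9 204.1] [487.6  16.4] [538.1  18.2]
sc1 [298 218  11  15  95] [303.  224.9] [564.2 -38.6] [609.8 -33.4]
sc1 [328 221   5   9  18] [329.8 225.5] [563.7  10. ] [609.4  12.2]
sc1 [307 228   4   4  10] [308.4 229.1] [577.3 -27.7] [622.1 -23.2]
[ 553.46018843 -203.58922282  285.30241904] [-0.47890368 -0.27739103 -0.93850196] 8.15
```

The filter has not moved: knob and bolts are within 0.3 px. The sleeve chord gives 89.4° of turn, so the vent is closed. Next is the knob at (535,20).

Call:
apply_moves([
  [[-1,-1.8,-5,0,0,0,0],[-1,-1.8,-10,0,0,0,0],[-1,-1.8,-15,0,0,0,0],[-1,-1.8,-19,1,0,0,0],[-1,-1.8,-22.5,2,0,0,0],[-1,-1.8,-22.5,4,0,0,0],[-1,-1.8,-22.5,5,0,0,0],[-1,-1.8,-22.5,5,0,0,0]],
])

```text
clock: 8.95
eef_pos: [534.9, 21.8, 233.4]
tcp_rot: [3.139, 0.003, -0.002]
contact_force: [-0.4, 0.1, -0.3]
opening: -0.002
```

Call:
apply_moves([
  [[-1,0,0,0.8,0,0,0],[-1,0,0,1.5,0,0,0],[-1,0,0,2.0,0,0,0],[-1,0,0,2.0,0,0,0]],
])

```text
clock: 9.35
eef_pos: [534.9, 21.4, 213.0]
tcp_rot: [3.139, 0.003, -0.003]
contact_force: [0.7, -0.5, 0.2]
opening: 0.005
```

Call:
apply_moves([
  [[-1,0,0,0.4,0,0,0],[-1,0,0,0.8,0,0,0],[-1,0,0,0.8,0,0,0]],
])

```text
clock: 9.65
eef_pos: [535.2, 21.4, 205.3]
tcp_rot: [3.14, 0.002, -0.003]
contact_force: [-1.2, 0.5, 4.5]
opening: 0.002
```

```bash
python3 look.py k1
```

```text
[535.1  21.3 205.5] [-0.77  0.51  4.74] 9.85
[298 218  11  15  98] [303. 225.]
```

Call:
apply_moves([
  [[-1,0,0,0.6,0,0,0],[-1,0,0,1.2,0,0,0],[-1,0,0,1.8,0,0,0],[-1,0,0,2.2,0,0,0],[-1,0,0,2.2,0,0,0]],
])

```text
clock: 10.4
eef_pos: [535.3, 21.4, 184.8]
tcp_rot: [3.14, 0.002, -0.003]
contact_force: [-3.0, 0.7, 13.7]
opening: 0.0
```

Call:
apply_moves([
  [[-1,0,0,0.2,0,0,0],[-1,0,0,0.2,0,0,0]],
])

```text
clock: 10.6
eef_pos: [535.5, 21.4, 184.7]
tcp_rot: [3.14, 0.001, -0.003]
contact_force: [-7.4, 0.7, 19.8]
opening: 0.0
```

The firm stop is at reported z ≈ 184.8 (20 N), so the knob's top position is ≈ 212.8. I now release fully and stroke.

Call:
apply_moves([
  [[-1,0,0,-2,0,0,0],[-1,0,0,-3.5,0,0,0],[-1,0,0,-3.5,0,0,0],[-1,0,0,-3.5,0,0,0],[-1,0,0,-3.5,0,0,0],[-1,0,0,-3.5,0,0,0]],
])

```text
clock: 11.2
eef_pos: [534.9, 21.4, 218.6]
tcp_rot: [3.14, 0.003, -0.003]
contact_force: [-0.4, -0.5, 0.0]
opening: 0.001
```

Call:
apply_moves([
  [[-1,0,0,1,0,0,0],[-1,0,0,2,0,0,0],[-1,0,0,3,0,0,0],[-1,0,0,3.4,0,0,0],[-1,0,0,3.4,0,0,0]],
])

```text
clock: 11.7
eef_pos: [535.8, 21.4, 184.8]
tcp_rot: [3.14, 0.001, -0.003]
contact_force: [1.3, 0.3, 8.7]
opening: 0.002
```

Call:
apply_moves([
  [[-1,0,0,-2,0,0,0],[-1,0,0,-3.4,0,0,0],[-1,0,0,-3.4,0,0,0],[-1,0,0,-3.4,0,0,0],[-1,0,0,-3.4,0,0,0],[-1,0,0,-3.4,0,0,0]],
])

```text
clock: 12.3
eef_pos: [535.3, 21.5, 217.9]
tcp_rot: [3.14, 0.002, -0.003]
contact_force: [0.2, 0.1, 0.2]
opening: 0.0
```

```bash
cat > pin.py <<'E'
from h import *
import sys
f=grab("top",f"pics/{sys.argv[1]}_t.png");g=grab("scene",f"pics/{sys.argv[1]}_s.png")
for n,b in(("top0",f["pixels"]),("scene0",g["pixels"])):
    a=cv2.imread(f"pics/{n}.png")[:,:,::-1];c=f if n=="top0" else g
    for z in(176,192): print(n,z,np.round(proj(c,(569,36,z)),1))
    if n=="top0":
        print(np.hstack([a[231:245,293:308].mean(2),b[231:245,293:308].mean(2)]).astype(int))
s=r.sense();print(s["eef_pos"],s["contact_force"],s["clock"])
E
python3 pin.py q1
```

```text
top0 176 [301.  238.3]
top0 192 [300.6 237.8]
[[116 125 125 124 122 121 120 115 100  76  60  59  68  78  86 140 140 139
  139 138 139 140 139 139 140 138 139 140 140 139]
 [108 121 123 113 102  99  97  89  85  81  68  68  78  83  98 139 139 139
  140 139 139 139 139 140 139 140 137 140 139 139]
 [120 124 117  87  58  45  41  40  45  65  67  80  84  98 116 140 140 140
  140 139 139 141 140 141 139 140 140 141 140 140]
 [123 123 100  59  32  36  45  44  35  34  49  70  83  99 117 140 140 141
  140 141 141 141 140 141 141 140 141 141 141 141]
 [124 123  85  42  39  90  97  94  62  33  33  53  74  86 102 140 141 141
  139 141 141 142 142 140 140 141 141 141 141 141]
 [125 118  74  36  55 121 128 123  85  43  31  40  69  81  85 141 142 141
  142 140 142 142 140 141 142 141 142 141 142 140]
 [124 103  58  30  56 118 127 125  84  41  26  41  73  81  82 141 141 142
  142 142 141 141 141 141 141 143 141 140 141 142]
 [122  99  56  30  40  92 105 105  65  32  28  50  79  83  84 141 142 141
  142 142 142 142 142 142 142 142 141 142 144 140]
 [121 113  82  45  32  45  61  54  34  27  34  61  82  83  84 142 142 141
  143 143 141 142 141 142 140 142 142 140 143 141]
 [123 123 110  80  48  31  29  30  28  27  43  73  82  86  84 143 142 143
  142 142 140 144 142 143 141 141 142 141 142 141]
 [123 123 122 109  81  54  45  39  46  48  67  83  85  84  83 142 141 141
  141 142 141 143 142 142 143 141 142 142 143 142]
 [125 125 124 122 109  87  89  75  73  72  77  74  74  69  69 142 143 141
  142 141 143 143 141 142 142 143 144 142 142 143]
 [127 125 125 126 123 112 119 107  84  68  58  49  45  35  29 141 143 142
  142 142 143 142 142 140 141 141 141 141 142 142]
 [127 127 128 128 127 125 124 108  71  41  28  25  23  24  25 140 141 141
  140 142 141 141 141 141 141 142 141 141 141 141]]
scene0 176 [343.8 241.1]
scene0 192 [343.9 233.9]
[535.53313766  21.46076237 218.23120534] [-0.07596125  0.34310448 -0.15288706] 12.4
```

Two strokes are done. The arm hides the pin from above, so I'll do five more full strokes (extra ones do no harm) and then look.

Call:
apply_moves([
  [[-1,0,0,1,0,0,0],[-1,0,0,2,0,0,0],[-1,0,0,3,0,0,0],[-1,0,0,3.3,0,0,0],[-1,0,0,3.3,0,0,0]],
])

```text
clock: 12.9
eef_pos: [536.5, 21.5, 185.2]
tcp_rot: [3.14, -0.0, -0.003]
contact_force: [0.7, 0.5, 7.5]
opening: 0.001
```

Call:
apply_moves([
  [[-1,0,0,-2,0,0,0],[-1,0,0,-3.3,0,0,0],[-1,0,0,-3.3,0,0,0],[-1,0,0,-3.3,0,0,0],[-1,0,0,-3.3,0,0,0],[-1,0,0,-3.3,0,0,0]],
])

```text
clock: 13.5
eef_pos: [536.0, 21.5, 217.4]
tcp_rot: [3.14, 0.001, -0.003]
contact_force: [-0.7, 0.1, -0.6]
opening: -0.0
```

Call:
apply_moves([
  [[-1,0,0,1,0,0,0],[-1,0,0,2,0,0,0],[-1,0,0,3,0,0,0],[-1,0,0,3.3,0,0,0],[-1,0,0,3.3,0,0,0]],
])

```text
clock: 14.0
eef_pos: [537.0, 21.6, 184.8]
tcp_rot: [3.14, -0.001, -0.003]
contact_force: [0.6, 0.4, 9.9]
opening: -0.002
```

Call:
apply_moves([
  [[-1,0,0,-2,0,0,0],[-1,0,0,-3.3,0,0,0],[-1,0,0,-3.3,0,0,0],[-1,0,0,-3.3,0,0,0],[-1,0,0,-3.3,0,0,0],[-1,0,0,-3.3,0,0,0]],
])

```text
clock: 14.6
eef_pos: [536.4, 21.6, 216.9]
tcp_rot: [3.14, 0.0, -0.003]
contact_force: [-0.0, 0.5, -0.3]
opening: -0.005
```

Call:
apply_moves([
  [[-1,0,0,1,0,0,0],[-1,0,0,2,0,0,0],[-1,0,0,3,0,0,0],[-1,0,0,3.3,0,0,0],[-1,0,0,3.3,0,0,0]],
])

```text
clock: 15.1
eef_pos: [537.4, 21.6, 184.8]
tcp_rot: [3.14, -0.002, -0.003]
contact_force: [-1.2, 0.2, 13.0]
opening: 0.002
```

Call:
apply_moves([
  [[-1,0,0,-2,0,0,0],[-1,0,0,-3.3,0,0,0],[-1,0,0,-3.3,0,0,0],[-1,0,0,-3.3,0,0,0],[-1,0,0,-3.3,0,0,0],[-1,0,0,-3.3,0,0,0]],
])

```text
clock: 15.7
eef_pos: [536.8, 21.7, 216.9]
tcp_rot: [3.14, -0.001, -0.003]
contact_force: [0.4, -0.6, -0.1]
opening: 0.001
```

Five strokes so far. Two more, then I move clear and look.

Call:
apply_moves([
  [[-1,-0.2,0,1,0,0,0],[-1,-0.2,0,2,0,0,0],[-1,-0.2,0,3,0,0,0],[-1,-0.2,0,3.2,0,0,0],[-1,-0.2,0,3.2,0,0,0]],
])

```text
clock: 16.2
eef_pos: [536.3, 21.7, 185.1]
tcp_rot: [3.14, -0.004, -0.003]
contact_force: [2.4, 0.0, 7.1]
opening: 0.002
```

Call:
apply_moves([
  [[-1,0,0,-2,0,0,0],[-1,0,0,-3.3,0,0,0],[-1,0,0,-3.3,0,0,0],[-1,0,0,-3.3,0,0,0],[-1,0,0,-3.3,0,0,0],[-1,0,0,-3.3,0,0,0]],
])

```text
clock: 16.8
eef_pos: [535.7, 21.7, 217.3]
tcp_rot: [3.14, -0.002, -0.003]
contact_force: [-0.0, 0.1, -0.2]
opening: 0.0
```

Call:
apply_moves([
  [[-1,0,0,1,0,0,0],[-1,0,0,2,0,0,0],[-1,0,0,3,0,0,0],[-1,0,0,3.2,0,0,0],[-1,0,0,3.2,0,0,0]],
])

```text
clock: 17.3
eef_pos: [536.6, 21.7, 185.2]
tcp_rot: [3.14, -0.004, -0.003]
contact_force: [1.3, -0.3, 7.0]
opening: -0.001
```

Call:
apply_moves([
  [[-1,0,0,-2,0,0,0],[-1,0,0,-3.3,0,0,0],[-1,0,0,-3.3,0,0,0],[-1,0,0,-3.3,0,0,0],[-1,0,0,-3.3,0,0,0],[-1,0,0,-3.3,0,0,0]],
])

```text
clock: 17.9
eef_pos: [536.0, 21.8, 217.4]
tcp_rot: [3.14, -0.003, -0.003]
contact_force: [-0.6, -0.3, 0.7]
opening: -0.003
```

Call:
apply_moves([
  [[-1,0,0,-4,0,0,0],[-1,0,0,-8,0,0,0],[-1,0,5,-9,0,0,0],[-1,0,10,-9,0,0,0],[-1,0,15,-9,0,0,0],[-1,0,20,-9,0,0,0],[-1,0,24,-9,0,0,0],[-1,0,24,-9,0,0,0]],
])

```text
clock: 18.7
eef_pos: [534.4, -222.7, 306.9]
tcp_rot: [3.139, -0.002, -0.007]
contact_force: [1.1, 1.1, 0.2]
opening: 0.003
```

```bash
python3 pin.py q2; python3 - <<'E'
from h import *
a=cv2.imread("pics/top0.png")[222:292,280:380];b=cv2.imread("pics/q2_t.png")[222:292,280:380]
c=cv2.imread("pics/scene0.png")[185:255,280:380];d=cv2.imread("pics/q2_s.png")[185:255,280:380]
cv2.imwrite("pics/fin.png",cv2.resize(np.vstack([np.hstack([a,b]),np.hstack([c,d])]),(800,560),interpolation=cv2.INTER_CUBIC))
E
```

```text
top0 176 [301.  238.3]
top0 192 [300.6 237.8]
[[116 125 125 124 122 121 120 115 100  76  60  59  68  78  86 117 126 126
  125 122 122 121 116 102  76  61  58  71  81  89]
 [108 121 123 113 102  99  97  89  85  81  68  68  78  83  98 108 123 125
  114 101 100  98  88  85  84  70  69  76  85 101]
 [120 124 117  87  58  45  41  40  45  65  67  80  84  98 116 119 123 117
   88  57  46  46  43  46  65  69  79  84  99 116]
 [123 123 100  59  32  36  45  44  35  34  49  70  83  99 117 125 124 101
   60  40  58  86  68  38  33  51  72  85 102 118]
 [124 123  85  42  39  90  97  94  62  33  33  53  74  86 102 126 123  83
   46  75 100 122 106  58  28  33  53  76  85 104]
 [125 118  74  36  55 121 128 123  85  43  31  40  69  81  85 127 119  73
   45  94 123 128 120  70  29  26  41  69  82  86]
 [124 103  58  30  56 118 127 125  84  41  26  41  73  81  82 124 104  59
   35  71 121 129 112  65  28  20  41  74  83  84]
 [122  99  56  30  40  92 105 105  65  32  28  50  79  83  84 121  98  59
   33  45  97 105  84  42  27  26  53  81  83  84]
 [121 113  82  45  32  45  61  54  34  27  34  61  82  83  84 123 115  84
   47  30  42  43  38  23  18  32  62  81  85  85]
 [123 123 110  80  48  31  29  30  28  27  43  73  82  86  84 126 125 111
   81  46  33  25  29  22  28  46  75  85  86  84]
 [123 123 122 109  81  54  45  39  46  48  67  83  85  84  83 123 124 125
  110  80  56  44  44  43  48  66  83  87  87  85]
 [125 125 124 122 109  87  89  75  73  72  77  74  74  69  69 127 125 125
  125 110  88  90  75  72  73  76  75  72  69  69]
 [127 125 125 126 123 112 119 107  84  68  58  49  45  35  29 127 128 127
  125 124 116 120 109  87  70  59  47  39  33  30]
 [127 127 128 128 127 125 124 108  71  41  28  25  23  24  25 127 127 129
  129 128 127 125 108  72  41  29  25  20  24  18]]
scene0 176 [343.8 241.1]
scene0 192 [343.9 233.9]
[ 534.53861704 -218.82981291  306.90400447] [ 0.51109618 -0.27843663  0.29245283] 18.8
```

View pics/fin.png

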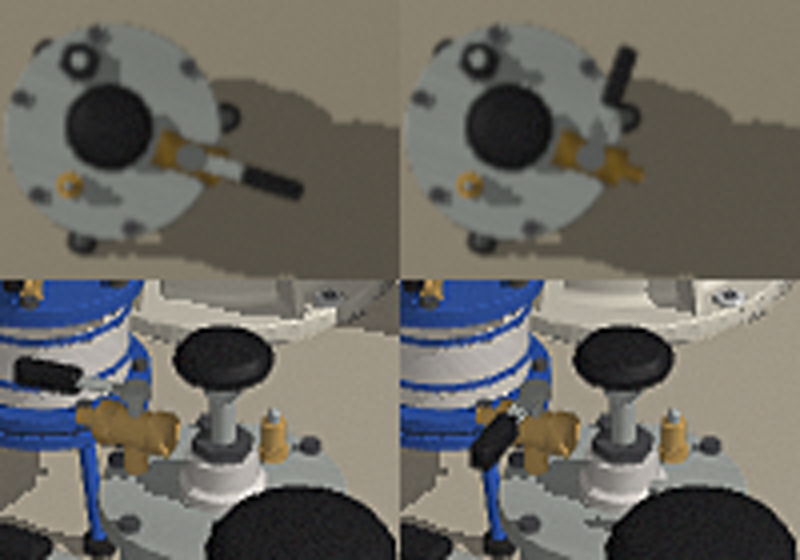

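The final picture (top row before and after, bottom row scene before and after) shows:
- **Lever:** it stands across the nozzle, with the sleeve at (622,75) and the stem at (590,155).
- **Pin:** its top has shifted about 0.8 px outward against an unmoved collar, and its shadow on the lid is longer (535,75). Its tip now also shows at (655,485), where it did not before.
- **Filter:** it is where it was, and the arm is clear.

I hand it in.

```bash
python3 -c "
from rig import r
print(r.sign_off())"
```

```text
the job is handed in; nothing more can be done
None
```

The vent is closed, the filter is pumped up with its pin standing out, and the job was handed in at about 19 s of the 61 s allowed.

- **Vent:** I pushed the lever round with the shut fingers until the force rose to about 11 N at the stop. The camera gave 89.4° of turn, and the final picture shows it roughly perpendicular (about 92°) to the nozzle.
- **Pumping:** I made seven full strokes of about 28 mm each, rising clear of the knob every time. The knob's firm stop was felt at 20 N on the first stroke.
- **Final checks:** The pin's top had shifted outward about 0.8 px, its shadow was longer, and its tip showed in the scene view where it had not before. That fits fully out, though I did not measure its height directly. The filter had not visibly moved, and the arm was clear.
- **Disagreement found:** The real fingertips sit about 30 mm higher than the reported TCP. Because of this my first pass went over the sleeve without moving it. I corrected for the offset, and the height at which the knob was felt bore it out.

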